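# Knock a stuck specimen puck up out of its mould

## Task

The cast puck is stuck in the pocket of the little mould stand: take the C-shaped knockout tool by its handle, bring its pin in under the stand, feel for the hole in the bottom and push gently up through it, never forcing the pin, until the puck pops past the sprung shoes and rests on them, proud but still in the pocket. Then draw the tool out and stand it upright on the desk a hand's width clear of the stand, leaving the other things undisturbed.

Things in the scene. Friction and masses are not known exactly. Their poses are not given: they have to be found in the camera images.
- mould: mould stand fixed to the desk: aluminium block 70 (x) x 56 (y) x 30 mm, its top 100 mm up, on four 10 mm square legs at the corners (inner faces at x = -25 and +25 mm). Origin: on the desk under the pocket's middle; z up; the tool is brought in along +y, between the legs, from the open -y side. Each foot flange reaches 50 mm out in x
- disc_underside (a point): point on the stand's axis, 64 mm up, level with the underside of the 6 mm thick round steel disc (49 mm wide) under the pocket. The disc has one round knockout hole, 13 mm wide, its middle 6.5 mm off the stand's axis; in which direction (any, all round) is not measured: it must be felt for with the pin
- shoe_tops (a point): point on the pocket's axis, 80 mm up, level with the tops of four sprung brass shoes that clamp the puck (4 to 18 N to move it up). The pocket is 36 mm wide, its floor 70 mm up. Once the puck's underside is above 80 mm the shoes spring in under it, the force falls away and it rests on them; pushed off-centre it leans, so the pin tip must go to about 87 mm; raised above 100 mm it would leave the pocket
- puck_center (a point): centre of the puck: black cast cylinder 34 mm wide, 28 mm high, a small metal section in its top face; at the start sunk 2 mm below the block's top, so it cannot be gripped. z along its axis. Stuck, its centre is 84 mm above the desk; resting on the shoes, 94 mm
- tool_grip (a point): middle of the handle of the C-shaped knockout tool (about 0.27 kg), which stands upright on its flat foot. Handle: upright wooden bar 18 x 18 mm, 118 to 159 mm above the tool's underside; this point is 138 mm above the underside, straight above the pin. Axes: z up, +y the way the C opens; the back post is at -y. Upper arm below the handle: 108 to 118 mm above the underside
- knockout_pin: steel pin of the tool, 8 mm thick, chamfered to 6.4 mm at its tip, pointing up. Origin at its tip: 48 mm above the tool's underside, 90 mm below the handle's middle; axes as the handle's. 60 mm free between tip and upper arm. Touch at 15 mm/s or slower: over 35 N on the pin counts as forcing it
- tool_foot (a point): point under the pin on the tool's underside; axes as the handle's. Foot 10 mm thick, 24 mm wide in x, reaching 10 mm ahead of the pin (+y); its cross-piece (64 mm in x) reaches back to 66 mm behind the pin. Inner face of the back post 46 mm behind the pin
- small_beaker: bystander: small glass beaker, 45 mm wide, 59 mm high, origin at its underside
- spare_eyepiece: bystander: black eyepiece, 34 mm wide, 43 mm high, origin at its underside
- petri_3: bystander: petri dish with lid, 67 mm wide, 15 mm high, origin at its underside
Mind the look-alikes: they are no part of the job. Leave any blue or green look-alike of the part that bears tool_grip alone. What is shaped like the mould but blue or green is not meant.

How it is judged:
By the outcome, as a careful person would: the job done as asked, in the order asked, and still so for the second after the job is handed in, with the robot touching nothing.
It also fails if it takes over 72 s, if anything falls off the work surface, if the arm or the gripper's body presses on something with over 40 N, if the wrist force passes 120 N, or if a joint passes its speed limit or range.

## Robot

A 7-joint arm with a two-finger parallel gripper is mounted at the origin on a cart in front of the work surface, level with it; the furniture and walls round the work are solid. World frame = base frame: x ahead of the robot, y to its left, z up, the work surface at z = 0. Lengths are in mm, angles in rad, forces in N, time in s.
With the tool pointing down it reaches from about 350 to 900 mm from the base axis. Payload 8.1 kg.
Tool frame: the origin (TCP) lies on the centre line of the jaws, within the pads' length; the fingertips stand 25 mm ahead of it and the grasp point (between the pads) lies 6 mm ahead of it; z points along the fingers, y is the line along which they close (so a half turn about z gives the same grasp; the last joint's range is limited). The gripper opens to 85 mm and grips with 20 to 120 N. Pads are 22 mm wide; open, the fingers measure 114 mm over their backs; the gripper's body (76 mm by 85 mm) begins 54 mm behind the grasp point. The pads swing forward as they close: fully open they stand 13 mm farther back than shut.
Start: joints at [-1.366, 0.434, 0.025, 1.573, -0.012, 1.134, -0.075], TCP at [189.379, 595.632, 224.523] pointing down, gripper open.
Joint ranges: [-2.62, 2.62], [-0.44, 2.09], [-1.27, 1.32], [0.08, 2.57], [-1.32, 4.46], [0.12, 2], [-2.74, 2.74]. Speed limits (rad/s): [2.22, 2.22, 3.01, 3.01, 3.14, 3.14, 3.14].

## Interface

Orientations are given as a unit quaternion [w, x, y, z].
In Python, from workcell import robot gives the robot as it stands.
- The arm moves only by the tool jog_arm, never from a script. Its argument "plan" is text: rows parted by semicolons, each of 6 numbers parted by spaces: the shift along the tool's x, y, z in mm, then the turn, a rotation vector about the tool's x, y, z in rad. A call has 1 to 20 rows; each row is the pose to reach, as a shift and turn from the pose commanded when the call began, along the tool's axes at that moment; what a row does not reach only later rows make up. A row lasts 1/10 s, in which the tool goes at most 50 mm and 8.59 degrees, less where a joint would pass 70% of its speed; a pose out of reach is approached as far as the arm can. A call with a gripper value outside its range is refused whole. "grip" is the closure, from -1 (fully open) to 1 (shut), set as the call begins (left out, the last holds). The fingers move at their own pace and stop on an object; "newtons" is the grip in N (left out, the last holds). Time passes only in rows, so rows that repeat a pose let the fingers close. It gives the time, the measured TCP pose, the force, the opening and the grip force at its end, in the units of the state.
- robot.get_obs(): the state, without advancing time (a new reading comes with each control period).
- robot.grab_frame(name): name is "scene" or "top" or "wrist"; returns a dict with "frame" (384x512x3 uint8, blue, green, red), "vertical_fov" (degrees; the focal length in pixels is half the picture's height over the tangent of half this angle, whatever the lens; pixels are square), "cx", "cy" (the principal point, pixels), "world_from_camera" (4x4, takes a point from camera to world coordinates). Camera axes: x right, y down, z forward; pixel columns grow to the right and rows downward; lengths in mm; the calibration is good to about 2 mm. A picture is of the moment at which its call begins. There is no depth.
- robot.hand_in(): hands the job in; it is judged then, once.
The state is a dict: "clock": time; "q": joint angles; "dq": joint speeds; "tau": joint torques, N m; "tool_pos": TCP position; "tool_rot": TCP orientation; "force": force on the tool from outside, world axes, zero at the start; "wrist_torque": the same for the moment, N m; "gripper_width": opening from 0.0 (shut) to 1.0 (fully open); "grip_force": force on a finger pad.
Only numpy, scipy, OpenCV 4.12 (cv2) and the standard library are available. Lean on these libraries where they do the work, as an engineer would, in place of code of your own. Each camera call takes 0.05 s, during which the arm holds its last target. There are 200 camera calls.

## Working session

There is one attempt and no reset: what is moved stays moved. The work goes in short steps, Python scripts to look and compute and a tool call to move; the robot and the scene stay as the last step left them, time stands still between calls to the robot, and variables do not carry over. Pictures are saved under pics/ and viewed, at most 10 in all, crops included, and the job is handed in when it is done.

Besides the shell and the picture viewer there is one more tool, called after "Emit:" as name(argument=value, ...) on one line, values as JSON. jog_arm: Moves the arm, as the interface text tells. Its arguments: {"type":"object","properties":{"plan":{"type":"string"},"grip":{"type":"number"},"newtons":{"type":"number"}},"required":["plan"]}

```bash
ls; mkdir -p pics; cat > h.py <<'E'
import numpy as np, cv2
from workcell import robot
def grab(n,f):
    d=robot.grab_frame(n); cv2.imwrite('pics/'+f+'.png',d['frame'])
    np.savez('pics/'+f+'.npz',T=d['world_from_camera'],v=d['vertical_fov'],c=[d['cx'],d['cy']])
    return d
def ray(f,u,v,z):
    a=np.load('pics/'+f+'.npz');T=a['T'];F=192/np.tan(np.radians(a['v'])/2)
    d=T[:3,:3]@np.array([(u-a['c'][0])/F,(v-a['c'][1])/F,1]);o=T[:3,3]
    return o+d*(z-o[2])/d[2]
def proj(f,p):
    a=np.load('pics/'+f+'.npz');T=a['T'];F=192/np.tan(np.radians(a['v'])/2)
    q=T[:3,:3].T@(np.array(p)-T[:3,3]);return q[:2]/q[2]*F+a['c']
E
python3 - <<'E'
from h import *
a=grab('scene','s0')
b=grab('top','t0')
w=grab('wrist','w0')
for d in(a,b,w):print(np.round(d['world_from_camera'],2).tolist(),d['vertical_fov'])
cv2.imwrite('pics/t0b.png',cv2.resize(b['frame'],(800,600),interpolation=cv2.INTER_CUBIC))
cv2.imwrite('pics/s0b.png',cv2.resize(a['frame'],(800,600),interpolation=cv2.INTER_CUBIC))
print(robot.get_obs())
E
```

```text
pics
[[0.6, -0.61, 0.52, 27.12], [-0.8, -0.46, 0.38, -384.65], [0.01, -0.64, -0.77, 774.91], [0.0, 0.0, 0.0, 1.0]] 56.03262726480172
[[-0.01, -1.0, 0.09, 361.64], [-1.0, 0.01, 0.01, -33.34], [-0.01, -0.09, -1.0, 1266.03], [0.0, 0.0, 0.0, 1.0]] 53.00578708601105
[[0.3, 0.91, 0.3, 113.42], [0.95, -0.29, -0.1, 620.25], [-0.0, 0.31, -0.95, 374.24], [0.0, 0.0, 0.0, 1.0]] 68.55130585824926
{'clock': 0.15, 'q': array([-1.36560549,  0.43508001,  0.02497668,  1.57387164, -0.01161659,
        1.13402363, -0.07510947]), 'dq': array([ 3.01486548e-04, -1.89175914e-03, -1.37749980e-03, -4.50766001e-03,
        4.46304740e-04,  6.80892838e-05,  1.54181200e-03]), 'tau': array([ 2.53411541e-03, -6.70888281e+01,  1.02609035e+00, -3.16447234e+01,
        1.55463332e-02,  9.00811167e-03, -1.65621339e-05]), 'tool_pos': array([189.26812914, 595.2387523 , 223.90204229]), 'tool_rot': array([-4.55148090e-05,  1.53331764e-01,  9.88174573e-01, -6.17060799e-04]), 'force': array([-0.29445243,  0.11571568, -0.33567108]), 'wrist_torque': array([-0.01379863,  0.02236608, -0.05357487]), 'grip_force': 0.0, 'gripper_width': 1.0028339785005156}
```

View pics/t0b.png

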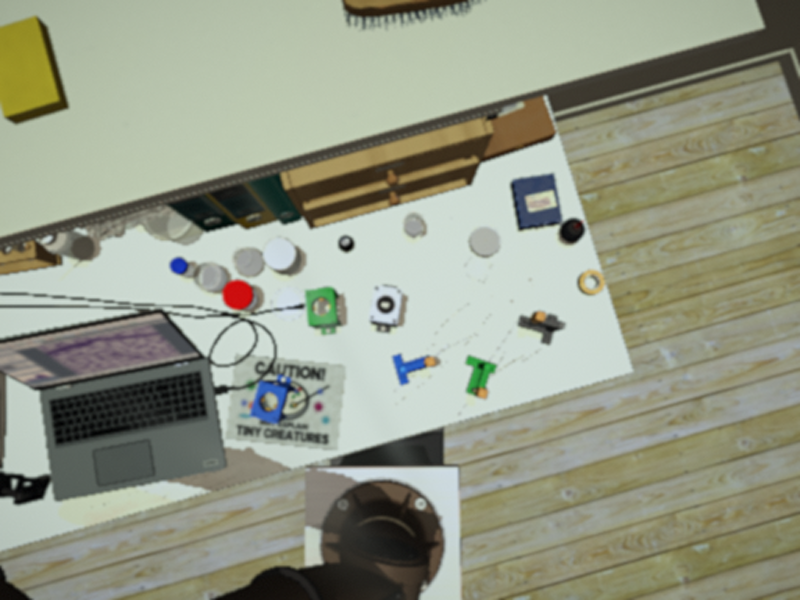

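View pics/s0b.png

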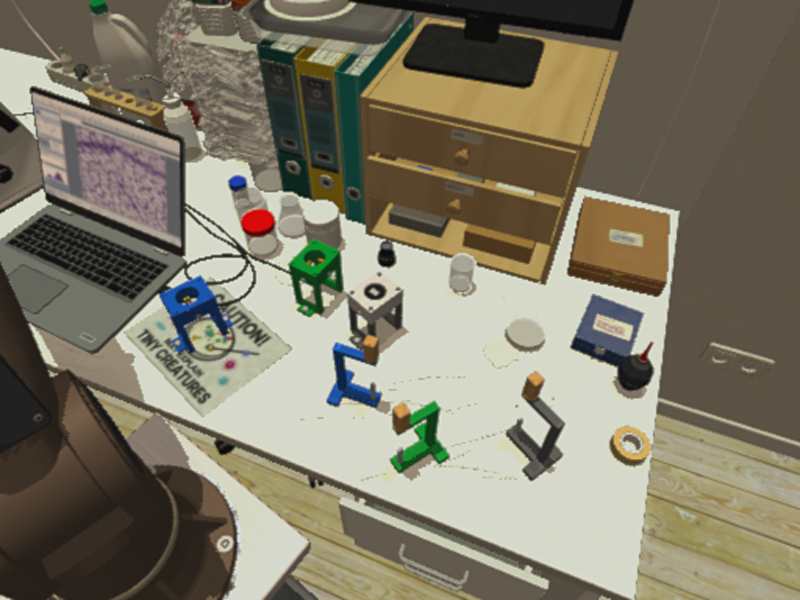

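The top view shows the real mould (white) at about (386,306) and the dark tool at about (541,322). The scene view shows them at (376,300) and (535,425). I'll enlarge both.

```bash
python3 - <<'E'
from h import *
t=cv2.imread('pics/t0.png');s=cv2.imread('pics/s0.png')
def cr(i,x,y,w,h,k):return cv2.resize(i[y:y+h,x:x+w],None,fx=k,fy=k,interpolation=cv2.INTER_CUBIC)
A=np.hstack([cr(t,225,170,50,50,8),cr(t,320,180,50,50,8)])  
B=np.hstack([cr(s,215,165,50,60,5),np.zeros((300,50,3),np.uint8),cr(s,315,225,60,60,5)[:, :300]])
B=cv2.resize(np.hstack([cr(s,215,165,50,85,4),cr(s,315,232,60,85,4)]),None,fx=1,fy=1)
np_=np.zeros((800 if 0 else 400+0,800,3),np.uint8)
cv2.imwrite('pics/c1.png',A)
cv2.imwrite('pics/c2.png',cv2.resize(B,None,fx=1.7,fy=1.7))
print(A.shape,B.shape)
E
```

```text
(400, 800, 3) (340, 440, 3)
```

View pics/c1.png

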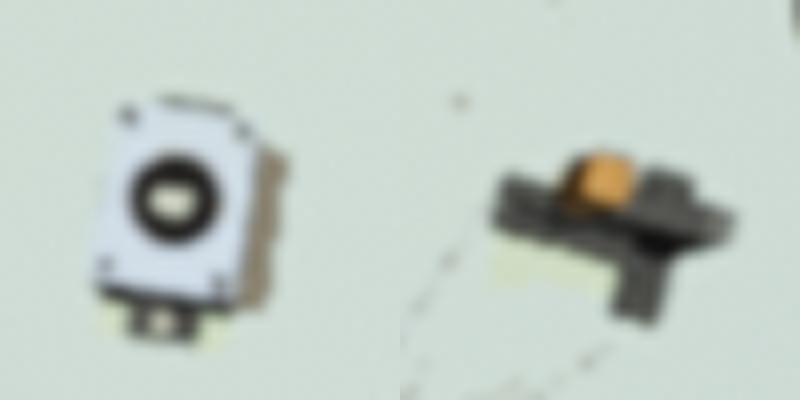

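View pics/c2.png

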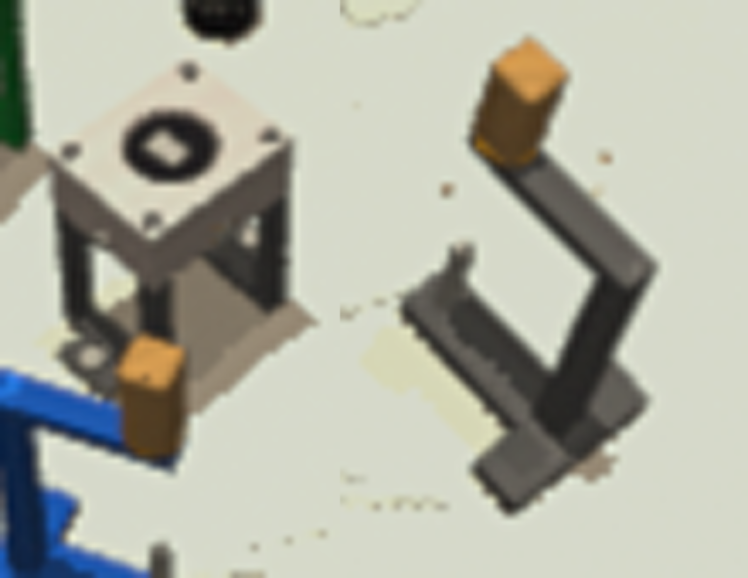

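```bash
python3 - <<'E'
from h import *
def T(u,v,z):return np.round(ray('t0',u/8+225,v/8+170,z),1)
def T2(u,v,z):return np.round(ray('t0',(u-400)/8+320,v/8+180,z),1)
def S(u,v,z):return np.round(ray('s0',u/6.8+215,v/6.8+165,z),1)
def S2(u,v,z):return np.round(ray('s0',(u-340)/6.8+315,v/6.8+232,z),1)
print('mould puck',T(174,200,98),S(168,148,98))
print('screws T',[T(*p,100) for p in [(128,115),(245,130),(105,267),(220,285)]])
print('screws S',[S(*p,100) for p in [(70,152),(189,72),(270,135),(152,221)]])
print('handle top',T2(606,182,159),S2(530,70,159))
print('foot cross T',[T2(*p,10) for p in [(735,225),(690,175),(635,320)]], 'foot front',T2(497,200,10))
print('S cross',[S2(*p,10) for p in [(475,465),(510,508),(648,400)]],'front',[S2(*p,10) for p in [(402,303),(455,262)]],'pin',S2(462,250,48))
c=S(168,148,98)[:2];
# back features at mould: project leg bases
th=np.radians(-8.9);R=np.array([[np.cos(th),-np.sin(th)],[np.sin(th),np.cos(th)]])
for x in(-30,30):
  for y in(-23,23):
    for z in(0,70):
      p=np.r_[c+R@[x,y],z];q=proj('s0',p);print(x,y,z,np.round((q-[215,165])*6.8))
E
```

```text
mould puck [473.  -13.5  98. ] [478.6 -14.7  98. ]
screws T [array([505.6,   3.7, 100. ]), array([499.3, -40.8, 100. ]), array([447.6,  12.9, 100. ]), array([440.2, -30.7, 100. ])]
screws S [array([454.3,  11.3, 100. ]), array([511.4,   1.1, 100. ]), array([504.7, -41.5, 100. ]), array([447. , -32.3, 100. ])]
handle top [ 441.7 -299.2  159. ] [ 447.3 -302.4  159. ]
foot cross T [array([ 434.3, -386.9,   10. ]), array([ 455. , -369.3,   10. ]), array([ 396.1, -345. ,   10. ])] foot front [ 445.6 -290.4   10. ]
S cross [array([ 403.4, -338.7,   10. ]), array([ 397.4, -354.7,   10. ]), array([ 457.9, -373.7,   10. ])] front [array([ 439.5, -291.2,   10. ]), array([ 464. , -298.2,   10. ])] pin [ 447.5 -302.2   48. ]
-30 -23 0 [157. 388.]
-30 -23 70 [152. 276.]
-30 23 0 [ 77. 319.]
-30 23 70 [ 68. 206.]
30 -23 0 [268. 302.]
30 -23 70 [270. 188.]
30 23 0 [188. 236.]
30 23 70 [186. 122.]
```

```bash
cat >> h.py <<'E'
from scipy.spatial.transform import Rotation as Ro
def rot(o): q=o['tool_rot'];return Ro.from_quat([q[1],q[2],q[3],q[0]])
def rel(pts,yaw=None):
    """world targets -> tool-frame shifts; yaw = wanted angle (deg) of hand y axis, tool pointing down"""
    o=robot.get_obs();R=rot(o)
    print('clock',o['clock'],'pos',o['tool_pos'].round(1),'yaw y',np.degrees(np.arctan2(*R.as_matrix()[[1,0],1])).round(2),'z',R.as_matrix()[:,2].round(4))
    for p in pts: print(np.round(R.inv().apply(np.array(p)-o['tool_pos']),1))
    if yaw is not None:
        a=np.radians(yaw);Y=np.array([np.cos(a),np.sin(a),0]);Z=np.array([0,0,-1.]);M=np.c_[np.cross(Y,Z),Y,Z]
        print('turn',(R.inv()*Ro.from_matrix(M)).as_rotvec().round(4))
E
python3 -c "
from h import *
rel([(210,560,350),(330,300,350),(420,0,330),(445,-301,300)],73)"
```

```text
clock 0.15 pos [189.3 595.2 223.9] yaw y 72.36 z [-3.0e-04 -1.2e-03 -1.0e+00]
[ -30.4  -27.5 -126.1]
[-223.6 -238.9 -125.8]
[-400.3 -497.5 -105.4]
[-515.3 -776.7  -75.1]
turn [-0.0012  0.0001 -0.0112]
```

Emit:
jog_arm(plan="-10 -10 -45 0 0 0;-20 -20 -90 0 0 0;-30 -28 -125 0 0 0;-60 -60 -125 0 0 0;-90 -92 -125 0 0 0;-120 -125 -125 0 0 0;-150 -158 -125 0 0 0;-180 -192 -125 0 0 0;-224 -239 -125 0 0 0;-252 -280 -122 0 0 0;-280 -321 -119 0 0 0;-308 -362 -116 0 0 0;-336 -403 -113 0 0 0;-364 -444 -110 0 0 0;-400 -497 -105 0 0 0;-400 -497 -105 0 0 0;-400 -497 -105 0 0 0", grip=-1)

```text
clock: 1.85
tool_pos: [420.2, -3.3, 329.4]
tool_rot: [0.0, 0.157, 0.988, -0.0]
force: [0.3, 0.5, -0.4]
gripper_width: 1.002
grip_force: 0.0
```

```bash
python3 -c "
from h import *
grab('wrist','w1')
rel([(445,-301,280)],73)"
```

```text
clock 1.9 pos [419.9  -0.8 329.4] yaw y 72.13 z [-3.e-04  0.e+00 -1.e+00]
[-116.  -278.    49.4]
turn [-0.     -0.0003 -0.0151]
```

Emit:
jog_arm(plan="-20 -45 8 0 0 -0.015;-38 -90 16 0 0 -0.015;-57 -135 24 0 0 -0.015;-76 -180 32 0 0 -0.015;-95 -225 40 0 0 -0.015;-116 -278 49 0 0 -0.015;-116 -278 49 0 0 -0.015;-116 -278 49 0 0 -0.015;-116 -278 49 0 0 -0.015")

```text
clock: 2.8
tool_pos: [446.9, -297.3, 280.2]
tool_rot: [-0.0, 0.145, 0.989, 0.001]
force: [0.2, 0.5, 0.1]
gripper_width: 0.999
grip_force: 0.0
```

```bash
python3 -c "
from h import *
d=grab('wrist','w2')
a=cv2.imread('pics/w1.png')
cv2.imwrite('pics/w12.png',cv2.resize(np.hstack([a[:,:,:],d['frame']]),(800,300),interpolation=cv2.INTER_AREA))
rel([(445,-301,280)],73)
for p in[(445,-301,159),(445,-301,48),(476,-14,98)]:print(proj('w2',p),proj('w1',p))"
```

```text
clock 2.85 pos [ 447.1 -296.9  280.4] yaw y 73.39 z [ 1.0e-04  1.5e-03 -1.0e+00]
[ 0.9 -4.5  0.4]
turn [ 0.0014 -0.0003  0.0068]
[253.87071823 181.33614953] [ 46.4143657  256.86786318]
[255.11813343 158.85877826] [ 93.98758449 221.37110171]
[500.59899377 122.51722474] [263.4298937  197.93524189]
```

View pics/w12.png

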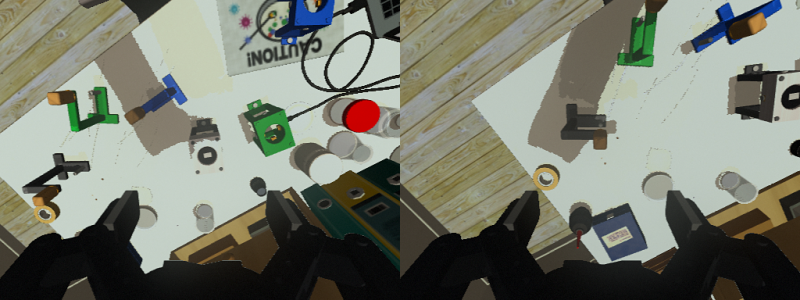

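Wrist view: left, the white mould at about (205,155); right, the tool handle at about (598,145). I'll enlarge both.

```bash
python3 -c "
from h import *
a=cv2.imread('pics/w1.png');b=cv2.imread('pics/w2.png')
k=lambda i,x,y:cv2.resize(i[y:y+80,x:x+66],None,fx=6,fy=6,interpolation=cv2.INTER_CUBIC)
cv2.imwrite('pics/c3.png',np.hstack([k(a,230,143),k(b,205,125)]))"
```

```text
(no output)
```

View pics/c3.png

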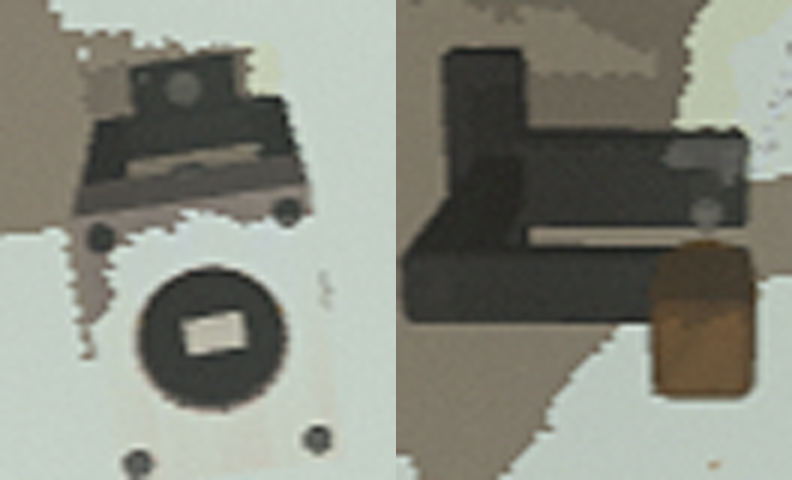

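```bash
python3 -c "
from h import *
r=lambda f,x,y,z:ray(f,x,y,z).round(1)
print('handle',r('w2',256.2,183.2,159),'pin',r('w2',256.8,160.3,48))
print('foot edges',[r('w2',205+(x-396)/6,125+y/6,10) for x,y in[(530,131),(742,132),(745,225)]])
print('arm edge',[r('w2',205+(x-396)/6,125+y/6,118) for x,y in[(415,322),(650,322)]])
print('puck',r('w1',265.5,199.3,98))
s=[r('w1',230+x/6,143+y/6,100) for x,y in[(100,238),(288,211),(138,463),(317,438)]];print(s,np.mean(s,0))
d=s[2]-s[0]+s[3]-s[1];e=s[1]-s[0]+s[3]-s[2]
print(np.degrees(np.arctan2(d[1],d[0])),np.degrees(np.arctan2(e[1],e[0])))
a=cv2.imread('pics/w1.png')
"
```

```text
handle [ 447.5 -299.3  159. ] pin [ 447.6 -299.4   48. ]
foot edges [array([ 423. , -338.2,   10. ]), array([ 438.4, -287.6,   10. ]), array([ 461.3, -293.6,   10. ])]
arm edge [array([ 438. , -354.6,  118. ]), array([ 451. , -311.4,  118. ])]
puck [478.9 -11.8  98. ]
[array([446.3, -29.3, 100. ]), array([453.7,  14.5, 100. ]), array([503.6, -39. , 100. ]), array([510.8,   4.6, 100. ])] [478.6 -12.3 100. ]
-9.722018013811034 80.51641776344617
```

Emit:
jog_arm(plan="-1 -2 40 0 0 0;-1 -2 75 0 0 0;-1 -2 100 0 0 0;-1 -2 118 0 0 0;-1 -2 127 0 0 0;-1 -2 131 0 0 0;-1 -2 131 0 0 0;-1 -2 131 0 0 0;-1 -2 131 0 0 0")

```text
clock: 3.75
tool_pos: [447.2, -301.7, 150.4]
tool_rot: [0.001, 0.146, 0.989, -0.0]
force: [-0.9, -0.2, -0.6]
gripper_width: 1.0
grip_force: 0.0
```

```bash
python3 -c "
from h import *
rel([(447.5,-299.4,149)],73.3)"
```

```text
clock 3.75 pos [ 447.2 -301.7  150.4] yaw y 73.23 z [ 1.5e-03 -4.0e-04 -1.0e+00]
[0.3 2.3 1.4]
turn [ 0.      0.0015 -0.0012]
```

Shift y by 2 and close.

Emit:
jog_arm(plan="0 2 1 0 0 0;0 2 1 0 0 0;0 2 1 0 0 0;0 2 1 0 0 0;0 2 1 0 0 0;0 2 1 0 0 0;0 2 1 0 0 0;0 2 1 0 0 0;0 2 1 0 0 0;0 2 1 0 0 0", grip=1, newtons=90)

```text
clock: 4.75
tool_pos: [447.5, -300.0, 148.9]
tool_rot: [0.0, 0.146, 0.989, -0.0]
force: [-0.2, -0.4, 5.7]
gripper_width: 0.158
grip_force: 88.2
```

```bash
python3 -c "
from h import *
rel([(447.5,-299.4,149)],73.3);print(robot.get_obs()['force'],robot.get_obs()['gripper_width'])"
```

```text
clock 4.75 pos [ 447.5 -300.   148.9] yaw y 73.21 z [ 8.e-04 -6.e-04 -1.e+00]
[ 0.1  0.6 -0.1]
turn [-0.0003  0.0009 -0.0016]
[-0.20154415 -0.44134536  5.68203291] 0.15771284852918113
```

```bash
python3 -c "
from h import *
rel([(447.5,-300,163),(456.3,-141.2,163)],80.4)"
```

```text
clock 4.75 pos [ 447.5 -300.   148.9] yaw y 73.21 z [ 8.e-04 -6.e-04 -1.e+00]
[ -0.    0.1 -14.1]
[ 37.4 154.6 -14.2]
turn [-0.0004  0.0009 -0.1256]
```

Emit:
jog_arm(plan="0 0 -3 0 0 0;0 0 -7 0 0 0;0 0 -11 0 0 0;0 0 -14 0 0 0;2 10 -14 0 0 -0.01;6 26 -14 0 0 -0.03;11 46 -14 0 0 -0.05;17 70 -14 0 0 -0.07;23 95 -14 0 0 -0.09;29 120 -14 0 0 -0.11;34 140 -14 0 0 -0.126;37 151 -14 0 0 -0.126;37 155 -14 0 0 -0.126;37 155 -14 0 0 -0.126;37 155 -14 0 0 -0.126;37 155 -14 0 0 -0.126;37 155 -14 0 0 -0.126")

```text
clock: 6.45
tool_pos: [456.4, -141.4, 162.5]
tool_rot: [0.0, 0.084, 0.996, -0.0]
force: [-0.8, -0.4, -2.8]
gripper_width: 0.157
grip_force: 88.2
```

```bash
python3 -c "
from h import *
d=grab('wrist','w3');e=grab('scene','s3')
rel([],80.4);print(robot.get_obs()['force'],robot.get_obs()['wrist_torque'])
a=cv2.resize(d['frame'],(800,600),interpolation=cv2.INTER_CUBIC)
cv2.imwrite('pics/w3b.png',a)"
```

```text
clock 6.55 pos [ 456.4 -141.   162.5] yaw y 80.38 z [-0.e+00 -2.e-04 -1.e+00]
turn [-0.0002 -0.     -0.0003]
[-0.23766452  0.07415463 -3.01367674] [ 0.11193703 -0.04740293  0.0220249 ]
```

View pics/w3b.png

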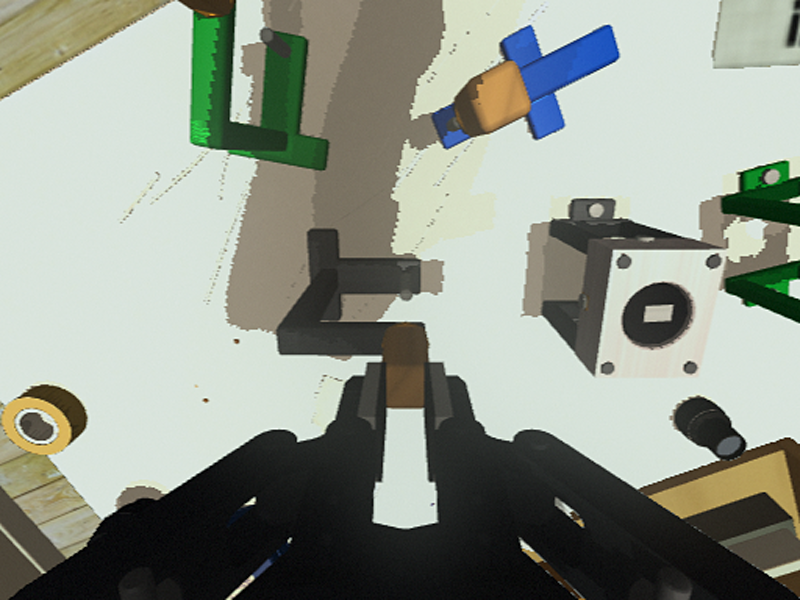

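Puck at (657,314), screws at (624,262), (713,261), (607,368) and (691,367), pin tip at about (406,295). The near side of the mould is open.

```bash
python3 -c "
from h import *
r=lambda x,y,z:ray('w3',x/1.5625,y/1.5625,z).round(1)
print('puck',r(657,314,98),'pin',r(406,295,61.6))
s=[r(x,y,100) for x,y in[(624,262),(713,261),(607,368),(691,367)]];print(s,np.mean(s,0))
d=s[2]-s[0]+s[3]-s[1];e=s[1]-s[0]+s[3]-s[2]
print(np.degrees(np.arctan2(d[1],d[0])),np.degrees(np.arctan2(e[1],e[0])))
"
```

```text
puck [478.1 -11.1  98. ] pin [ 457.5 -139.9   61.6]
[array([446.5, -28.5, 100. ]), array([453.4,  14.9, 100. ]), array([504.1, -38.4, 100. ]), array([511.,   6., 100.])] [478.75 -11.5  100.  ]
-9.268647071276629 81.06759035054824
```

Emit:
jog_arm(plan="0 0 4 0 0 -0.003;0 10 4.5 0 0 -0.003;0 25 4.5 0 0 -0.003;0 42 4.5 0 0 -0.003;0 59 4.5 0 0 -0.003;0 76 4.5 0 0 -0.003;0.5 91 4.5 0 0 -0.003;0.5 104 4.5 0 0 -0.003;0.5 114 4.5 0 0 -0.003;0.5 120 4.5 0 0 -0.003;0.5 123.5 4.5 0 0 -0.003;0.5 123.5 4.5 0 0 -0.003;0.5 123.5 4.5 0 0 -0.003;0.5 123.5 4.5 0 0 -0.003;0.5 123.5 4.5 0 0 -0.003")

```text
clock: 8.05
tool_pos: [476.5, -19.1, 158.0]
tool_rot: [0.0, 0.082, 0.997, -0.0]
force: [-0.6, -0.1, -3.1]
gripper_width: 0.156
grip_force: 88.3
```

```bash
python3 -c "
from h import *
d=grab('wrist','w4');rel([],80.6);print(robot.get_obs()['force'],robot.get_obs()['wrist_torque'])
a=cv2.imread('pics/w4.png')[90:330,100:420]
cv2.imwrite('pics/w4b.png',cv2.resize(a,(800,600),interpolation=cv2.INTER_CUBIC))
"
```

```text
clock 8.1 pos [476.5 -19.  158. ] yaw y 80.57 z [ 1.e-04 -0.e+00 -1.e+00]
turn [-0.      0.0001 -0.0005]
[ 0.46671184  0.16344793 -2.94499934] [ 0.09816302 -0.0171622   0.01210416]
```

View pics/w4b.png

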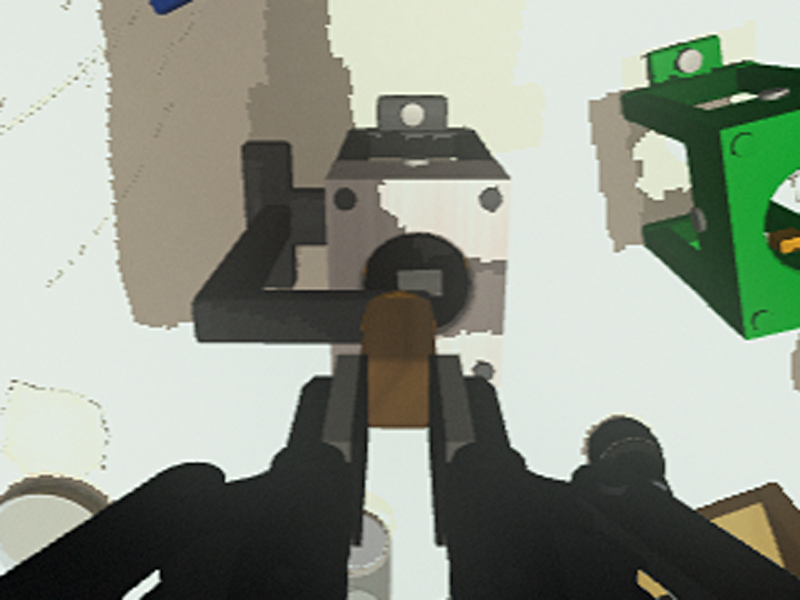

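Tool is in between the legs, no contact. Screws at (345,198), (490,198) and (483,370).

```bash
python3 -c "
from h import *
r=lambda x,y,z:ray('w4',x/2.5+100,y/2.5+90,z)
a,b,c=r(345,198,100),r(490,198,100),r(483,370,100)
print(a,b,c,'center',(a+c)/2,'handle top',r(399,395,168),np.linalg.norm(c-a))
e=b-a;print(np.degrees(np.arctan2(e[1],e[0])))
"
```

```text
[445.82535853 -29.35080006 100.        ] [453.07588116  14.11947104 100.        ] [510.51269564   4.62095978 100.        ] center [478.16902709 -12.36492014 100.        ] handle top [476.89932299 -18.05373207 168.        ] 73.06525883435111
80.53065354401996
```

Emit:
jog_arm(plan="0 0 -1.5 0 0 0;0 0 -3 0 0 0;0 0 -4.2 0 0 0;0 0 -5.2 0 0 0;0 0 -6.2 0 0 0;0 0 -7.2 0 0 0;0 0 -8 0 0 0;0 0 -8 0 0 0;0 0 -8 0 0 0")

```text
clock: 9.0
tool_pos: [476.4, -18.6, 165.9]
tool_rot: [-0.0, 0.082, 0.997, -0.0]
force: [0.3, 0.1, -5.1]
gripper_width: 0.156
grip_force: 88.3
```

Emit:
jog_arm(plan="0 0 -0.5 0 0 0;0 0 -1 0 0 0;0 0 -1 0 0 0")

```text
clock: 9.3
tool_pos: [477.0, -18.7, 167.3]
tool_rot: [0.0, 0.082, 0.997, 0.0]
force: [0.2, -0.1, -3.6]
gripper_width: 0.161
grip_force: 89.1
```

Emit:
jog_arm(plan="0 0 -1 0 0 0;0 0 -2 0 0 0;0 0 -2 0 0 0;0 0 -2 0 0 0")

```text
clock: 9.7
tool_pos: [476.7, -18.6, 169.1]
tool_rot: [0.0, 0.082, 0.997, 0.0]
force: [0.4, -0.1, -2.9]
gripper_width: 0.155
grip_force: 89.1
```

```bash
python3 -c "
from h import *
rel([],80.6);o=robot.get_obs();print(o['force'],o['wrist_torque'],o['gripper_width'])"
```

```text
clock 9.7 pos [476.7 -18.6 169.1] yaw y 80.62 z [ 4.e-04  1.e-04 -1.e+00]
turn [0.0001 0.0003 0.0003]
[ 0.37311029 -0.13451753 -2.91625653] [ 0.06728761 -0.09052363  0.00787896] 0.1549573600163857
```

No contact force at nominal tip 68 mm: the pin seems to be in the hole. Continue up to the puck.

Emit:
jog_arm(plan="0 0 -0.7 0 0 0;0 0 -1.4 0 0 0;0 0 -2.1 0 0 0;0 0 -2.8 0 0 0;0 0 -3.2 0 0 0;0 0 -3.2 0 0 0")

```text
clock: 10.3
tool_pos: [476.3, -18.6, 172.0]
tool_rot: [-0.0, 0.082, 0.997, -0.0]
force: [0.6, 0.1, -6.6]
gripper_width: 0.157
grip_force: 88.5
```

Emit:
jog_arm(plan="0 0 -0.7 0 0 0;0 0 -1.4 0 0 0;0 0 -2 0 0 0;0 0 -2 0 0 0")

```text
clock: 10.7
tool_pos: [476.6, -18.7, 174.3]
tool_rot: [0.0, 0.082, 0.997, 0.0]
force: [0.4, -0.8, -6.5]
gripper_width: 0.156
grip_force: 88.5
```

Emit:
jog_arm(plan="0 0 -0.8 0 0 0;0 0 -1.6 0 0 0;0 0 -2.4 0 0 0;0 0 -3.2 0 0 0;0 0 -4 0 0 0;0 0 -4.8 0 0 0;0 0 -5 0 0 0;0 0 -5 0 0 0")

```text
clock: 11.5
tool_pos: [476.7, -18.7, 179.3]
tool_rot: [0.0, 0.082, 0.997, 0.0]
force: [0.3, -0.5, -5.3]
gripper_width: 0.156
grip_force: 88.6
```

```bash
python3 -c "
from h import *
d=grab('wrist','w5');e=grab('scene','s5');rel([],80.6);o=robot.get_obs();print(o['force'],o['wrist_torque'],o['gripper_width'])
a=cv2.imread('pics/w5.png')[140:290,200:320];s=e['frame'][130:250,200:296]
cv2.imwrite('pics/c5.png',np.hstack([cv2.resize(a,(400,500),interpolation=cv2.INTER_CUBIC),cv2.resize(s,(400,500),interpolation=cv2.INTER_CUBIC)]))"
```

```text
clock 11.6 pos [476.7 -18.7 179.3] yaw y 80.6 z [ 2.e-04  0.e+00 -1.e+00]
turn [0.     0.0002 0.0001]
[ 0.20977487 -0.03503944 -5.43517106] [-0.07178951 -0.11344633  0.04966946] 0.15786345495467466
```

View pics/c5.png

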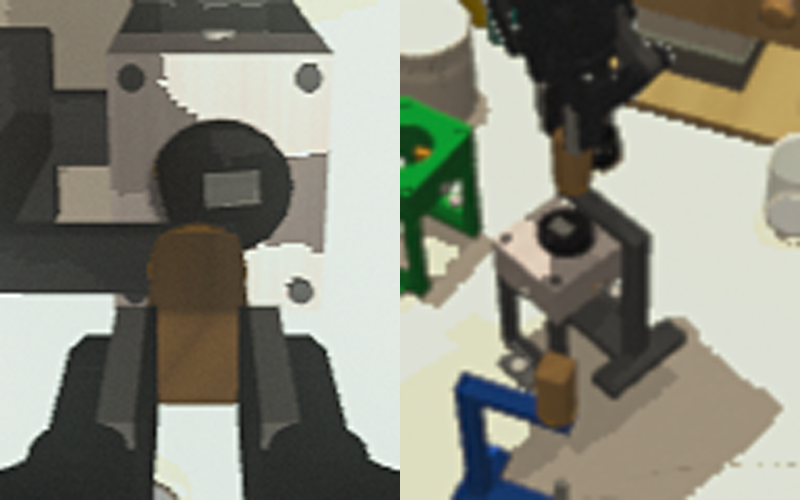

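The puck is visibly rising out of the block. Continue to tip 87 mm.

Emit:
jog_arm(plan="0 0 -0.8 0 0 0;0 0 -1.6 0 0 0;0 0 -2.4 0 0 0;0 0 -3.2 0 0 0;0 0 -4 0 0 0;0 0 -4.8 0 0 0;0 0 -5 0 0 0;0 0 -5 0 0 0")

```text
clock: 12.4
tool_pos: [476.6, -18.6, 184.3]
tool_rot: [0.0, 0.082, 0.997, 0.0]
force: [0.9, -0.0, -4.5]
gripper_width: 0.155
grip_force: 88.9
```

Emit:
jog_arm(plan="0 0 -0.8 0 0 0;0 0 -1.6 0 0 0;0 0 -2.4 0 0 0;0 0 -3.2 0 0 0;0 0 -4 0 0 0;0 0 -4 0 0 0;0 0 -4 0 0 0;0 0 -4 0 0 0")

```text
clock: 13.2
tool_pos: [476.6, -18.6, 188.2]
tool_rot: [0.0, 0.082, 0.997, 0.0]
force: [1.6, -0.8, -3.0]
gripper_width: 0.157
grip_force: 89.0
```

Force fell away. Lower the pin.

Emit:
jog_arm(plan="0 0 1 0 0 0;0 0 2.2 0 0 0;0 0 3.6 0 0 0;0 0 5.2 0 0 0;0 0 7 0 0 0;0 0 9 0 0 0;0 0 11 0 0 0;0 0 13 0 0 0;0 0 15 0 0 0;0 0 17 0 0 0;0 0 19 0 0 0;0 0 21 0 0 0;0 0 23 0 0 0;0 0 25 0 0 0;0 0 27 0 0 0;0 0 29 0 0 0;0 0 30.5 0 0 0;0 0 30.5 0 0 0;0 0 30.5 0 0 0")

```text
clock: 15.1
tool_pos: [476.6, -18.7, 157.7]
tool_rot: [0.0, 0.082, 0.997, 0.0]
force: [-0.4, 0.1, -3.1]
gripper_width: 0.153
grip_force: 89.1
```

```bash
python3 -c "
from h import *
d=grab('wrist','w6');e=grab('scene','s6');rel([],80.6);o=robot.get_obs();print(o['force'],o['wrist_torque'],o['gripper_width'])
a=cv2.imread('pics/w6.png')[140:290,200:320];s=e['frame'][130:250,200:296]
cv2.imwrite('pics/c6.png',np.hstack([cv2.resize(a,(400,500),interpolation=cv2.INTER_CUBIC),cv2.resize(s,(400,500),interpolation=cv2.INTER_CUBIC)]))
for z in(98,108):print(((proj('w6',(478.2,-12.2,z))-[200,140])*10/3).round(),(proj('s6',(478.2,-12.2,z))-[200,130])*[4.167,4.167]+[400,0])"
```

```text
clock 15.2 pos [476.6 -18.6 157.8] yaw y 80.61 z [ 2.e-04  0.e+00 -1.e+00]
turn [0.0001 0.0002 0.0002]
[ 0.13415711  0.1409774  -1.9727075 ] [ 0.10996726 -0.03369945 -0.00214146] 0.1550993575701497
[221. 214.] [561.78723233 235.0396379 ]
[222. 230.] [561.43683267 223.95139751]
```

View pics/c6.png

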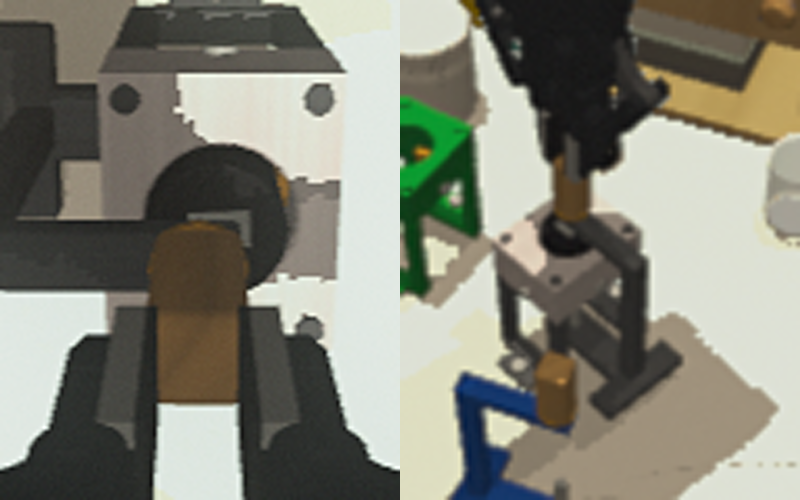

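The puck stands proud, with brass visible at its +y edge, so I'll confirm by pushing again a little higher and feeling the force.

Emit:
jog_arm(plan="0 0 -1.5 0 0 0;0 0 -3 0 0 0;0 0 -4.5 0 0 0;0 0 -6 0 0 0;0 0 -7.5 0 0 0;0 0 -9 0 0 0;0 0 -10.5 0 0 0;0 0 -12 0 0 0;0 0 -13.5 0 0 0;0 0 -15 0 0 0;0 0 -16.5 0 0 0;0 0 -18 0 0 0;0 0 -19.5 0 0 0;0 0 -21 0 0 0;0 0 -22.5 0 0 0;0 0 -24 0 0 0;0 0 -25 0 0 0;0 0 -26 0 0 0;0 0 -26 0 0 0;0 0 -26 0 0 0")

```text
clock: 17.2
tool_pos: [476.6, -18.6, 183.7]
tool_rot: [0.0, 0.082, 0.997, 0.0]
force: [0.1, -0.2, -3.6]
gripper_width: 0.157
grip_force: 89.0
```

Emit:
jog_arm(plan="0 0 -1 0 0 0;0 0 -2 0 0 0;0 0 -3 0 0 0;0 0 -3 0 0 0")

```text
clock: 17.6
tool_pos: [476.6, -18.7, 186.8]
tool_rot: [0.0, 0.082, 0.997, 0.0]
force: [-0.2, -0.5, -3.6]
gripper_width: 0.158
grip_force: 89.0
```

Emit:
jog_arm(plan="0 0 -1 0 0 0;0 0 -2 0 0 0;0 0 -3 0 0 0;0 0 -4 0 0 0;0 0 -4 0 0 0;0 0 -4 0 0 0")

```text
clock: 18.2
tool_pos: [476.6, -18.6, 190.7]
tool_rot: [0.0, 0.082, 0.997, 0.0]
force: [0.5, -0.7, -4.2]
gripper_width: 0.158
grip_force: 89.0
```

Only the puck's own weight is felt, so it is past the shoes. Lower and withdraw.

Emit:
jog_arm(plan="0 0 0.8 0 0 0;0 0 1.8 0 0 0;0 0 2.8 0 0 0;0 0 3.8 0 0 0;0 0 4.8 0 0 0;0 0 5.8 0 0 0;0 0 7 0 0 0;0 0 8.5 0 0 0;0 0 10 0 0 0;0 0 12 0 0 0;0 0 14.5 0 0 0;0 0 17 0 0 0;0 0 19.5 0 0 0;0 0 22 0 0 0;0 0 24.5 0 0 0;0 0 27 0 0 0;0 0 29.5 0 0 0;0 0 32 0 0 0;0 0 33.5 0 0 0;0 0 33.5 0 0 0")

```text
clock: 20.2
tool_pos: [476.4, -18.6, 157.0]
tool_rot: [-0.0, 0.082, 0.997, -0.0]
force: [-0.5, -0.1, -2.8]
gripper_width: 0.156
grip_force: 89.1
```

Emit:
jog_arm(plan="0 -3 0 0 0 0;0 -9 0 0 0 0;0 -18 0 0 0 0;0 -30 0 0 0 0;0 -44 0 0 0 0;0 -60 0 0 0 0;0 -76 0 0 0 0;0 -92 0 0 0 0;0 -106 0 0 0 0;0 -116 0 0 0 0;0 -122 0 0 0 0;0 -124 0 0 0 0;0 -124 0 0 0 0;0 -124 0 0 0 0")

```text
clock: 21.6
tool_pos: [456.5, -140.4, 157.1]
tool_rot: [-0.0, 0.081, 0.997, 0.0]
force: [1.2, 0.4, -2.7]
gripper_width: 0.163
grip_force: 89.1
```

```bash
python3 -c "
from h import *
d=grab('wrist','w7');e=grab('scene','s7');rel([],80.6);o=robot.get_obs();print(o['force'])
for f,n in(('w7',d),('s7',e),('s0',None)):
  im=cv2.imread('pics/%s.png'%f)
  p=proj(f,(478.2,-12.2,108));x,y=p.astype(int);r=20 if f!='w7' else 36
  g=cv2.cvtColor(im[y-r:y+r,x-r:x+r],cv2.COLOR_BGR2GRAY)
  m=(g<75).astype(np.uint8)
  n,l,st,c=cv2.connectedComponentsWithStats(m)
  print(f,p.round(1),[proj(f,(478.2,-12.2,z)).round(1) for z in(98,108)])
  for k in range(1,n):
    if st[k,4]>30:print(st[k],c[k]+[x-r,y-r])
  if f!='s0':
    print('\n'.join(''.join(' .:-=+*#%@'[9-int(v)*10//256] for v in row) for row in g))
"
```

```text
clock 21.7 pos [ 456.5 -140.4  157.1] yaw y 80.67 z [-1.e-04  2.e-04 -1.e+00]
turn [ 0.0002 -0.0001  0.0012]
[ 0.09833279 -0.07470977 -3.17654544]
w7 [428.5 209.3] [array([421.3, 204.6]), array([428.5, 209.3])]
[   8   11   49   46 1505] [423.03189369 206.26179402]
=....-#******:.................................................-##*****-
=....-+**+=......................................................=**==..
:....... ........................................................-: ....
:.......................................................................
:.......................................................................
:.......................................................................
........................................................................
........................................................................
........................................................................
........................................................................
................................:-==--=-::..............................
......................... .=##%
[... 5759 characters left out ...]
.-+*****=
=--.-**+-:........-+****+-.....-*******=
=-..-****=:..................:=********=
-. .-*****+:................-+*********=
. ..:+*****+:..............-+********##=
... .+******+:...........-+*********#%#=
... .*#******+-...-=:...-+*********#%%#=
... .+##******+-..++=..=*********+-#%%#=
.....+%%#*******=:=---+*********+==#%%#=
... .=#%%#*=+****+-.-+**********+:-#%%#=
.....=#%%%*++*****++**********##+:=#%%#=
.....=#%%#=-+***************#####**%%%#-
.....=#%%#= .-+************########%%%#-
s0 [238.7 183.7] [array([238.8, 186.4]), array([238.7, 183.7])]
[24  0 11  8 73] [246.97260274 165.98630137]
[16 19 13  9 71] [239.71830986 185.98591549]
[26 31 13  9 56] [251.92857143 199.25      ]
```

Puck top is at z≈108: it rests on the shoes. Move back a little more and set the tool down.

Emit:
jog_arm(plan="0 -4 0 0 0 0;0 -10 0 0 0 0;0 -16 0 0 0 0;0 -20 0 0 0 0;0 -20 2 0 0 0;0 -20 4 0 0 0;0 -20 5.5 0 0 0;0 -20 6.5 0 0 0;0 -20 7.3 0 0 0;0 -20 7.8 0 0 0;0 -20 7.8 0 0 0;0 -20 7.8 0 0 0;0 -20 7.8 0 0 0")

```text
clock: 23.0
tool_pos: [453.1, -160.7, 149.5]
tool_rot: [0.0, 0.082, 0.997, 0.0]
force: [0.3, -0.2, -2.8]
gripper_width: 0.154
grip_force: 89.1
```

Emit:
jog_arm(plan="0 0 0.4 0 0 0;0 0 0.8 0 0 0;0 0 0.8 0 0 0;0 0 0.8 0 0 0")

```text
clock: 23.4
tool_pos: [453.4, -160.4, 149.0]
tool_rot: [0.0, 0.082, 0.997, 0.0]
force: [-0.1, 3.6, 4.9]
gripper_width: 0.156
grip_force: 90.4
```

Tool is on the desk. Release and rise.

Emit:
jog_arm(plan="0 0 -0.3 0 0 0;0 0 -0.3 0 0 0;0 0 -0.3 0 0 0;0 0 -0.3 0 0 0;0 0 -0.3 0 0 0;0 0 -0.3 0 0 0;0 0 -0.3 0 0 0;0 0 -0.3 0 0 0;0 0 -6 0 0 0;0 0 -20 0 0 0;0 0 -45 0 0 0;0 0 -80 0 0 0;0 0 -120 0 0 0;0 0 -150 0 0 0;0 0 -150 0 0 0;0 0 -150 0 0 0;0 0 -150 0 0 0", grip=-1)

```text
clock: 25.1
tool_pos: [452.5, -160.4, 297.9]
tool_rot: [-0.001, 0.082, 0.997, 0.0]
force: [0.5, 0.7, -0.1]
gripper_width: 1.002
grip_force: 0.0
```

```bash
python3 -c "
from h import *
d=grab('wrist','w8');e=grab('scene','s8');rel([]);o=robot.get_obs();print(o['force'],o['gripper_width'])
im=d['frame'].astype(int)
m=((im[:,:,2]-im[:,:,0])>50)&(im[:,:,2]>60)
m=m.astype(np.uint8);n,l,st,c=cv2.connectedComponentsWithStats(m)
for k in range(1,n):
  if st[k,4]>60:print(st[k],c[k].round(1))
print('expect handle top',proj('w8',(453.6,-160,159)),proj('w8',(453.6,-160,118)),'pin',proj('w8',(454,-159.5,48)))
print('expect puck',proj('w8',(478.2,-12.2,108)))
g=cv2.cvtColor(d['frame'],cv2.COLOR_BGR2GRAY)
x,y=proj('w8',(454,-159.5,100)).astype(int)
print('\n'.join(''.join(' .:-=+*#%@'[9-int(v)*10//256] for v in row) for row in g[y-45:y+40,x-80:x+30][::2,::1]))
"
```

```text
clock 25.2 pos [ 452.4 -160.5  297.7] yaw y 80.6 z [-2.e-03  1.e-04 -1.e+00]
[ 0.39278023 -0.29016613  0.0176033 ] 0.9995501756572369
[ 59   0  30  19 131] [73.8  8.9]
[ 79  14  35  23 253] [96.2 25.4]
[192  19  17  21 293] [200.1  29.2]
[38 42 18 13 92] [46.2 48.2]
[ 17  43  56  32 199] [44.3 58.6]
[301  69  21  23 318] [311.  80.]
[ 43 193  25  15 100] [ 52.9 201.4]
[  0 199  31  18 138] [ 13.1 208.4]
[  0 203  44  28 308] [ 18.8 216.8]
[ 83 211  32  28 427] [ 98.7 224.5]
[496 232  16  16 143] [505.7 238.8]
[ 381  239   77   40 1318] [422.  259.1]
[ 80 246  23  12  65] [ 92.  252.1]
[ 37 268  42  22 290] [ 56.  278.3]
[ 270  281   85   52 1637] [308.8 307. ]
[494 321  18  16 137] [502.9 327. ]
[405 355  25  10 101] [416.5 359.3]
expect handle top [258.75163689 178.29554841] [258.75305429 169.15205325] pin [259.14277081 157.81709856]
expect puck [379.79856689 167.29243587]
+++++++++++++++++++++++++++++++++******+++++***********+*******-:::::::::--:::::::::::::::::::::::::::::::::::
++++++++++++++++++++++++++++++++++++++++++++++++***+*++++****++-::::::::--::::::::::::::::::::::::::::
[... 3859 characters left out ...]
::::::::::::::::::::::::::::::::::
::::::::::::::::::::::::::::::::::::::::::::::::::::::::::::::::::::::::::::::::::::::::::::::::::::::::::::::
::::::::::::::::::::::::::::::::::::::::::::::::::::::::::::::::::::::::::::::::::::::::::::::::::::::::::::::
::::::::::::::::::::::::::::::::::::::::::::::::::::::::::::::::::::::::::::::::::::::::::::::::::::::::::::::
::::::::::::::::::::::::::::::::::::::::::::::::::::::::::::::::::::::::::::::::::::::::::::::::::::::::::::::
::::::::::::::::::::::::::::::::::::::::::::::::::::----=-::::::::::::::::::::::::::::::::::::::::::::::::::::
::::::::::::::::::::::::::::::::::::::::::::::::::::--::::::----=-::::::::::::::::::::::::::::::::::::::::::::
```

The tool stands upright, about 110 mm clear of the stand, so I'll hand in.

```bash
python3 -c "
from h import *
print(robot.hand_in())"
```

```text
the job is handed in; nothing more can be done
None
```

Job handed in at about 25 s: the puck measured about 10 mm up, resting proud on the shoes, with the pin never forced in any force reading, and the tool stands upright about 110 mm clear of the stand; the bystanders were not touched by any planned move, though I did not check them afterwards.

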